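# Trip the lock box's hidden latch with the long rod

### The job

Open the handle-less drawer of the grey lock box: take the longest of the three rods standing in the wooden stand, push it straight down through the square hole in the box's top until the hidden spring latch lets go and the drawer springs fully out. Leave that rod standing in the hole, let go of it, and leave the two shorter rods in the stand.

Things in the scene. Friction and masses are not known exactly. Their poses are not given: they have to be found in the camera images.
- lock_box: The lock box, fixed: grey, 140 mm long (x) x 110 mm wide (y) x 80 mm high, with a bare aluminium top that has four small screws and one square hole. Origin at the centre of its underside; x points to its back, y to its left, z up. Its drawer springs out of the front (-x) face: keep that side clear.
- access_hole (a point): Centre of the 22 mm square hole's mouth, level with the box's top, 42 mm behind its middle; axes as the box. A 22 mm square shaft leads down to a hidden latch pad 32 mm below the mouth. The pad is sprung (3 N at first, 6.5 N fully down, slow to return). Pushed down 6 to 7 mm (38 to 39 mm below the mouth) it frees the drawer; it stops at 14 mm.
- rod_stand: The stand, fixed: a pale wooden block 130 mm long (y) x 44 mm wide (x) x 40 mm high, origin at the centre of its underside, z up. On its long axis are three sockets 42 mm apart, 10 mm square and 30 mm deep, that hold the three rods in any order.
- long_rod_mid (a point): Centre of the long rod, a loose dark steel bar 8 x 8 x 92 mm (about 35 g), the longest of the three, upright in one of the sockets, 62 mm of it above the stand. The point's y axis points up along the rod; its x axis is level and square to the row of sockets; its z axis lies along the row.
- long_rod_tip (a point): Centre of the lower end face of the long rod, 46 mm below its centre along its own axis; axes as for the centre.
- short_rod_mid (a point): Centre of the short rod, a like bar 8 x 8 x 70 mm, standing in another socket, 40 mm of it in sight; not to be disturbed. Its y axis points up.
- punch_mid (a point): A point on the axis of the letter punch, 8 x 8 x 63 mm with a tapering upper end, standing in the remaining socket, 31 mm above its lower end; about 33 mm of it is in sight; not to be disturbed. Its y axis points down.
- drawer (a joint): How far the box's drawer stands out, in m: 0 latched shut, 0.060 fully out. A spring drives it out by itself once the latch is freed; it has no handle.

How it is judged:
By the outcome, as a careful person would: the job done as asked, in the order asked, and still so for the second after the job is handed in, with the robot touching nothing.
It also fails if it takes over 48 s, if anything falls off the work surface, if the arm or the gripper's body presses on something with over 40 N, if the wrist force passes 120 N, or if a joint passes its speed limit or range.

### The arm

A 7-joint arm with a two-finger parallel gripper is mounted at the origin on a cart in front of the work surface, level with it; the furniture and walls round the work are solid. World frame = base frame: x ahead of the robot, y to its left, z up, the work surface at z = 0. Lengths are in m, angles in degrees, forces in N, time in s.
With the tool pointing down it reaches from about 0.4 to 0.85 m from the base axis. Payload 4.5 kg.
Tool frame: the origin (TCP) lies midway between the tips of the shut fingers; the grasp point (between the pads) lies manip.grip_point_offset behind it (manip.grip_point_offset is the distance from the TCP to the grasp point, in m); z points along the fingers, y is the line along which they close (so a half turn about z gives the same grasp; the last joint's range is limited). The gripper opens to 85 mm and grips with 20 to 120 N. Pads are 22 mm wide; open, the fingers measure 114 mm over their backs; the gripper's body (76 mm by 85 mm) begins 54 mm behind the grasp point. The pads swing forward as they close: fully open they stand 13 mm farther back than shut.
Start: joints at [75.447, 39.483, -11.15, 89.685, 9.013, 51.709, -12.324], TCP at [0.177, -0.599, 0.231] pointing down, gripper open.
Joint ranges: [-172.22, 172.22], [-26.19, 119.32], [-84.43, 86.54], [7.71, 146.69], [-57.33, 237.33], [2.42, 119.75], [-152.13, 152.13]. Speed limits (degrees/s): [147.25, 147.25, 180, 180, 180, 180, 180].

### API

Orientations are given as [roll, pitch, yaw] about the fixed x, y, z axes, in that order (R = Rz(yaw) Ry(pitch) Rx(roll)).
In Python, from rig import get_state, vision, manip gives the robot as it stands. The module is installed in compiled form; this text tells all that it offers.
- The arm moves only by the shell command python3 -m inch 'ROWS' [FORCE]. ROWS is JSON, a list of rows, each an object with "offset": the shift along the tool's x, y, z in mm, a list of three; "rotation": the turn, a rotation vector about the tool's x, y, z in degrees, a list of three; "claw": the closure, from 0 (fully open) to 1 (shut). A call has exactly 10 rows; each row is the pose to reach, as a shift and turn from the pose commanded when the call began, along the tool's axes at that moment; what a row does not reach only later rows make up. A row lasts 1/8 s, in which the tool goes at most 62.5 mm and 10.7 degrees, less where a joint would pass 70% of its speed; a pose out of reach is approached as far as the arm can. A call with a gripper value outside its range is refused whole. The fingers move at their own pace and stop on an object; FORCE is the grip in N (left out, the last holds). Time passes only in rows, so rows that repeat a pose let the fingers close, or fill a call up. It gives the time, the measured TCP pose, the force, the opening and the grip force at its end, in the units of the state.
- get_state(): the state, without advancing time (a new reading comes with each control period).
- vision.grab_frame(name): name is "scene" or "top" or "wrist"; returns a dict with "color" (400x640x3 uint8, red, green, blue), "camera_matrix" (3x3 intrinsics, pixels), "dist_coeffs" ([k1, k2, p1, p2, k3] as OpenCV has them; the pictures are not rectified), "R" (3x3) and "t" (3): a world point X has camera coordinates R X + t. Camera axes: x right, y down, z forward; pixel columns grow to the right and rows downward; lengths in m; the calibration is good to about 2 mm. A picture is of the moment at which its call begins. There is no depth.
- manip.close_job(): hands the job in; it is judged then, once.
The state is a dict: "t": time; "joint_positions": joint angles; "joint_vel": joint speeds; "joint_efforts": joint torques, N m; "position": TCP position; "orientation": TCP orientation; "wrist_force": force on the tool from outside, world axes, zero at the start; "wrist_torque": the same for the moment, N m; "finger_gap": finger opening in m; "gripper_force": force on a finger pad.
Only numpy, scipy, OpenCV 4.12 (cv2) and the standard library are available. Lean on these libraries where they do the work, as an engineer would, in place of code of your own. Each camera call takes 0.05 s, during which the arm holds its last target. There are 200 camera calls.

## Working session

There is one attempt and no reset: what is moved stays moved. The work goes in short steps, Python scripts to look and compute and a shell command to move; the robot and the scene stay as the last step left them, time stands still between calls to the robot, and variables do not carry over. Pictures are saved under pics/ and viewed, at most 12 in all, crops included, and the job is handed in when it is done.

```bash
mkdir -p pics; cat > h.py <<'E'
import numpy as np, cv2
from rig import get_state, vision, manip
from scipy.spatial.transform import Rotation as Ro
def grab(n,f=None):
    d=vision.grab_frame(n)
    if f: cv2.imwrite('pics/'+f,cv2.cvtColor(d['color'],cv2.COLOR_RGB2BGR))
    return d
def ray(d,uv):
    p=cv2.undistortPoints(np.array([[uv]],float),np.array(d['camera_matrix']),np.array(d['dist_coeffs']))[0,0]
    R=np.array(d['R']);t=np.array(d['t'])
    return -R.T@t, R.T@np.array([p[0],p[1],1.])
def onz(d,uv,z):
    o,v=ray(d,uv); return o+v*(z-o[2])/v[2]
def proj(d,X):
    r,_=cv2.Rodrigues(np.array(d['R'])); return cv2.projectPoints(np.atleast_2d(np.array(X,float)),r,np.array(d['t'],float),np.array(d['camera_matrix']),np.array(d['dist_coeffs']))[0][:,0]
def tri(d1,u1,d2,u2):
    o1,v1=ray(d1,u1);o2,v2=ray(d2,u2)
    a=np.linalg.lstsq(np.c_[v1,-v2],o2-o1,rcond=None)[0]
    p,q=o1+a[0]*v1,o2+a[1]*v2
    return (p+q)/2,np.linalg.norm(p-q)
def pose():
    s=get_state(); return np.array(s['position']),Ro.from_euler('xyz',s['orientation'],degrees=True).as_matrix()
E
python3 - <<'E'
from h import *
s=get_state();print(s,manip.grip_point_offset)
a=grab('scene','s0.png');b=grab('top','t0.png')
for d in(a,b):print(-np.array(d['R']).T@np.array(d['t']),np.array(d['R'])[2])
E
```

```text
{'t': 0.0, 'joint_positions': array([ 75.4460667 ,  39.53359551, -11.14542264,  89.74547514,
         9.01171727,  51.70853871, -12.324878  ]), 'joint_vel': array([ 0.02782365,  0.05385486,  0.05939172,  0.01859164,  0.00918849,
       -0.09806246,  0.05624424]), 'joint_efforts': array([ 7.09563246e-04, -5.39597332e+01, -1.26610368e+00, -1.58539116e+01,
        9.14476375e-03,  9.57798678e-03, -3.05583654e-06]), 'position': array([ 0.17718698, -0.59867898,  0.230477  ]), 'orientation': array([-1.79894402e+02,  6.47370010e-03,  1.64947806e+01]), 'wrist_force': array([-1.1181518 ,  0.42768169,  0.71731804]), 'wrist_torque': array([-0.03525797,  0.00324229,  0.01952157]), 'gripper_force': 0.0, 'finger_gap': 0.08544846881250981} 0.0187
[-0.02435958 -0.51443221  0.64662546] [ 0.67203052  0.30432167 -0.67510244]
[ 0.44926721 -0.27376955  0.98702035] [ 0.12426436  0.04058203 -0.99141892]
```

View pics/s0.png

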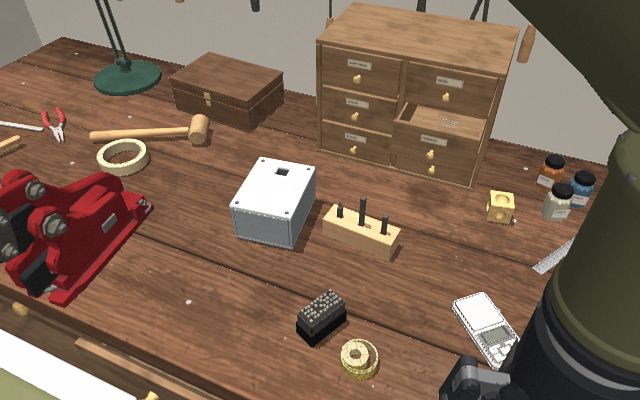

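View pics/t0.png

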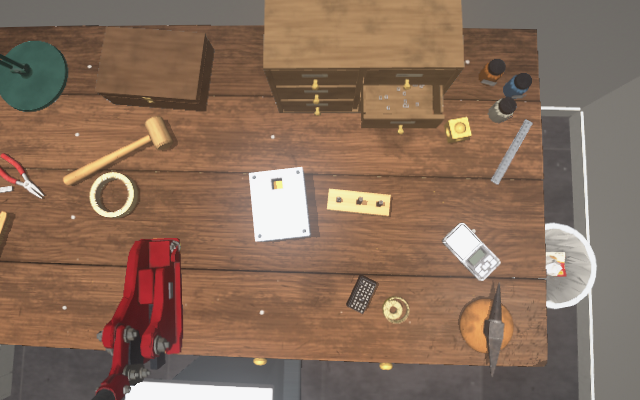

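The scene view shows the lock box (hole at about 282,171) and the stand with the long rod in its middle socket (362,210). In the top view the hole is at (278,184) and the rods are at (339,200), (361,202) and (379,204).

```bash
python3 - <<'E'
from h import *
b=grab('top');a=grab('scene')
def blob(d,mask,near):
    m=cv2.morphologyEx(mask.astype(np.uint8)*255,cv2.MORPH_CLOSE,np.ones((5,5)))
    c=cv2.findContours(m,cv2.RETR_EXTERNAL,cv2.CHAIN_APPROX_NONE)[0]
    return [k for k in c if cv2.pointPolygonTest(k,near,False)>=0][0]
im=b['color'].astype(int);hsv=cv2.cvtColor(b['color'],cv2.COLOR_RGB2HSV)
def rect(d,c,z):
    P=np.array([onz(d,p[0].tolist(),z)[:2] for p in c],np.float32)
    r=cv2.minAreaRect(P);print('rect',np.round(r[0],4),np.round(r[1],4),round(r[2],2),'\n',cv2.boxPoints(r).round(4));return r
box=blob(b,(im.min(2)>150)&(hsv[...,1]<60),(290,215)); rect(b,box,.08)
st=blob(b,(hsv[...,0]>15)&(hsv[...,0]<32)&(hsv[...,1]>80)&(hsv[...,2]>170),(350,208)); rect(b,st,.04)
print('hole top',onz(b,(278,184),.08))
# rods in scene: dark pixels over region
g=cv2.cvtColor(a['color'],cv2.COLOR_RGB2GRAY)
roi=g[190:245,325:405]; n,l,s,c=cv2.connectedComponentsWithStats((roi<65).astype(np.uint8))
for i in range(1,n):
    if s[i,4]>15:print(s[i]+[325,190,0,0,0],c[i]+[325,190])
print('rod top scene z=.102',onz(a,(362,197.5),.102))
for x,y in((339,200),(361,202),(379,204)):print(onz(b,(x,y),.04))
E
```

```text
rect [ 0.5329 -0.1706] [0.1425 0.1121] 7.89 
 [[ 0.4547 -0.1248]
 [ 0.47   -0.2359]
 [ 0.6112 -0.2163]
 [ 0.5958 -0.1053]]Traceback (most recent call last):
  File "<stdin>", line 12, in <module>
  File "<stdin>", line 6, in blob
IndexError: list index out of range
```

```bash
python3 - <<'E'
from h import *
b=grab('top');a=grab('scene')
hsv=cv2.cvtColor(b['color'],cv2.COLOR_RGB2HSV)
print(hsv[[208,208,193,230],[350,370,360,360]])
m=((hsv[...,2]>hsv[230,360,2]+50)&(hsv[...,1]>50)).astype(np.uint8)
m[:180]=0;m[225:]=0;m[:,:318]=0;m[:,400:]=0
m=cv2.morphologyEx(m,cv2.MORPH_OPEN,np.ones((3,3)))
c=max(cv2.findContours(m,cv2.RETR_EXTERNAL,cv2.CHAIN_APPROX_NONE)[0],key=cv2.contourArea)
P=np.array([onz(b,p[0].tolist(),.04)[:2] for p in c],np.float32);r=cv2.minAreaRect(P);print(r,cv2.boxPoints(r))
print('hole top',onz(b,(278,184),.08))
g=cv2.cvtColor(a['color'],cv2.COLOR_RGB2GRAY)
roi=g[190:245,325:405]; n,l,s,cc=cv2.connectedComponentsWithStats((roi<65).astype(np.uint8))
for i in range(1,n):
    if s[i,4]>15:print(s[i]+[325,190,0,0,0],cc[i]+[325,190])
print('rod top scene',onz(a,(362,198),.102))
for x,y in((339,200),(361,202),(379,204)):print(onz(b,(x,y),.04))
for d in(b,a):print(proj(d,[[r[0][0],r[0][1],.04],[r[0][0],r[0][1],.102]]))
p,R=pose();print(p,R)
E
```

```text
[[ 27  72 246]
 [ 26  78 246]
 [ 26  77 246]
 [ 12 114 170]]
((0.5451327562332153, -0.3334368169307709), (0.1297861486673355, 0.04401291161775589), 85.40653991699219) [[ 0.518      -0.39635906]
 [ 0.5618715  -0.39988384]
 [ 0.5722655  -0.27051458]
 [ 0.528394   -0.2669898 ]]
hole top [ 0.57301261 -0.16784998  0.08      ]
[359 199   7  27 131] [361.84732824 212.16793893]
[337 208   6  10  45] [339.42222222 212.75555556]
[381 218   7  17  83] [383.79518072 225.59036145]
rod top scene [ 0.54187708 -0.32970322  0.102     ]
[ 0.54754328 -0.29314048  0.04      ]
[ 0.54445943 -0.3393282   0.04      ]
[ 0.54117605 -0.3770137   0.04      ]
[[358.19169066 201.6118677 ]
 [360.23700731 198.4790524 ]]
[[362.76219711 223.68267172]
 [364.81746576 197.41211312]]
[ 0.17732404 -0.59911139  0.23103888] [[ 9.58869638e-01  2.83846735e-01 -2.17630883e-04]
 [ 2.83846812e-01 -9.58869503e-01  5.13731076e-04]
 [-6.28587283e-05 -5.54374963e-04 -9.99999844e-01]]
```

```bash
python3 -m inch '[{"offset":[48,-17,3],"rotation":[0,0,-7.7],"claw":0},{"offset":[95,-33,7],"rotation":[0,0,-15.3],"claw":0},{"offset":[143,-50,10],"rotation":[0,0,-23],"claw":0},{"offset":[190,-67,13],"rotation":[0,0,-30.6],"claw":0},{"offset":[238,-84,17],"rotation":[0,0,-38.3],"claw":0},{"offset":[286,-100,20],"rotation":[0,0,-46],"claw":0},{"offset":[333,-117,23],"rotation":[0,0,-53.6],"claw":0},{"offset":[381,-134,27],"rotation":[0,0,-61.3],"claw":0},{"offset":[428,-151,30],"rotation":[0,0,-68.9],"claw":0},{"offset":[428,-151,30],"rotation":[0,0,-68.9],"claw":0}]' 40
python3 - <<'E'
from h import *
w=grab('wrist','w1.png'); print(get_state()['orientation'],pose()[0])
print(proj(w,[[.545,-.333,.102],[.545,-.333,.04],[.5745,-.166,.08]]))
E
```

```text
t: 1.55
position: [0.5491, -0.3277, 0.2012]
orientation: [179.8, -0.2, 85.9]
wrist_force: [0.4, -0.0, 0.3]
finger_gap: 0.0854
gripper_force: 0.0
[ 1.79966882e+02 -8.16726770e-02  8.55960720e+01] [ 0.54653899 -0.33075051  0.20103221]
[[320.06763498 204.0231293 ]
 [320.76315702 186.99978687]
 [341.42624037  -4.13009979]]
```

View pics/w1.png

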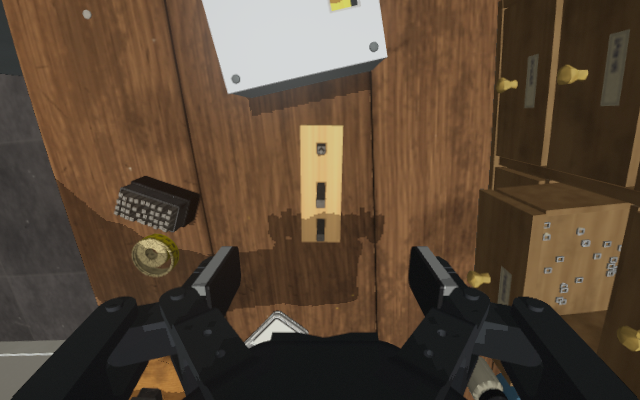

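The wrist view shows the stand with the rods at (321,148), (321,195) and (320,228). The middle one is the long rod, and its top is at about (321,203), where I predicted (320,204).

```bash
python3 - <<'E'
from h import *
w=grab('wrist');g=cv2.cvtColor(w['color'],cv2.COLOR_RGB2GRAY)
roi=g[175:215,305:340]
n,l,s,c=cv2.connectedComponentsWithStats((roi<95).astype(np.uint8))
for i in range(1,n):
    if s[i,4]>10:print(s[i]+[305,175,0,0,0],c[i]+[305,175])
print(g[180:212,321]);print(g[203,310:334])
x,y,ww,hh=(s[1:][np.argmax(s[1:,4])]+[305,175,0,0,0])[:4]
T=onz(w,(x+ww/2-.5,y+hh-.5-ww/2),.102);print('rod top',T)
p,R=pose();print(p,get_state()['orientation'],'delta tool mm',R.T@(np.array([T[0],T[1],.069])-p)*1000)
E
```

```text
[319 179   9  18 141] [323.5106383  187.55319149]
[ 50  50  51  51  50  48  49  50  50  48  48  49  49  50  47  60  97 111
 110 111 113 110 107 102 154 177 177 177 177 177 177 177]
[186 188 188 187 187 186 186 186 168 111 100 102 104 106 105 106 104 117
 157 184 186 188 188 188]
rod top [ 0.54546436 -0.3255768   0.102     ]
[ 0.54481891 -0.3329046   0.20099632] [-1.79949133e+02  2.02242935e-02  8.54081629e+01] delta tool mm [  7.40254366   0.17392085 131.99361551]
```

```bash
python3 - <<'E'
from h import *
w=grab('wrist')
T=onz(w,(323,199.7),.102);print('rod top',T)
p,R=pose();print(p,get_state()['orientation'],'delta tool mm',R.T@(np.array([T[0],T[1],.069])-p)*1000)
E
```

```text
rod top [ 0.54306709 -0.33483814  0.102     ]
[ 0.54391401 -0.33412932  0.20100587] [-1.79918553e+02  6.42793944e-02  8.52894731e+01] delta tool mm [ -0.62788119  -0.59820068 132.00764095]
```

```bash
python3 -m inch '[{"offset":[0,0,25],"rotation":[0,0,0],"claw":0},{"offset":[0,-0.5,55],"rotation":[0,0,0],"claw":0},{"offset":[0,-0.5,85],"rotation":[0,0,0],"claw":0},{"offset":[0,-0.5,110],"rotation":[0,0,0],"claw":0},{"offset":[0,-0.5,128],"rotation":[0,0,0],"claw":0},{"offset":[0,-0.5,135],"rotation":[0,0,0],"claw":0},{"offset":[0,-0.5,135],"rotation":[0,0,0],"claw":0},{"offset":[0,-0.5,135],"rotation":[0,0,0],"claw":0.6},{"offset":[0,-0.5,135],"rotation":[0,0,0],"claw":1},{"offset":[0,-0.5,135],"rotation":[0,0,0],"claw":1}]' 40
python3 -m inch '[{"offset":[0,0,0],"rotation":[0,0,0],"claw":1},{"offset":[0,0,0],"rotation":[0,0,0],"claw":1},{"offset":[0,0,0],"rotation":[0,0,0],"claw":1},{"offset":[0,0,0],"rotation":[0,0,0],"claw":1},{"offset":[0,0,0],"rotation":[0,0,0],"claw":1},{"offset":[0,0,0],"rotation":[0,0,0],"claw":1},{"offset":[0,0,0],"rotation":[0,0,0],"claw":1},{"offset":[0,0,0],"rotation":[0,0,0],"claw":1},{"offset":[0,0,0],"rotation":[0,0,0],"claw":1},{"offset":[0,0,0],"rotation":[0,0,0],"claw":1}]' 40
```

```text
t: 2.95
position: [0.5448, -0.3331, 0.0668]
orientation: [180.0, 0.0, 85.4]
wrist_force: [0.3, -0.2, 0.2]
finger_gap: 0.0322
gripper_force: 0.0
t: 4.2
position: [0.5446, -0.333, 0.0665]
orientation: [180.0, 0.0, 85.4]
wrist_force: [-0.8, 0.4, 4.1]
finger_gap: 0.0073
gripper_force: 39.6
```

```bash
python3 -m inch '[{"offset":[0,0,-5],"rotation":[0,0,0],"claw":1},{"offset":[0,0,-15],"rotation":[0,0,0],"claw":1},{"offset":[0,0,-30],"rotation":[0,0,0],"claw":1},{"offset":[0,0,-48],"rotation":[0,0,0],"claw":1},{"offset":[0,0,-66],"rotation":[0,0,0],"claw":1},{"offset":[0,0,-84],"rotation":[0,0,0],"claw":1},{"offset":[0,0,-100],"rotation":[0,0,0],"claw":1},{"offset":[0,0,-110],"rotation":[0,0,0],"claw":1},{"offset":[0,0,-115],"rotation":[0,0,0],"claw":1},{"offset":[0,0,-115],"rotation":[0,0,0],"claw":1}]'
python3 - <<'E'
from h import *
d=grab('scene');w=grab('wrist','w2.png')
im=cv2.resize(d['color'][100:260,220:440],None,fx=3,fy=3,interpolation=cv2.INTER_CUBIC);cv2.imwrite('pics/s2.png',im[...,::-1])
p,R=pose();print(p,get_state()['finger_gap'])
H=np.array([.5745,-.1648,.08]);print('hole est delta tool',R.T@(H-p)*1000)
b=grab('top');g=b['color'].astype(int);roi=g[170:198,265:292]
# hole in top: non-white pixels inside the box top near the expected place
m=(roi.min(2)<150).astype(np.uint8);n,l,s,c=cv2.connectedComponentsWithStats(m)
for i in range(1,n):
  if s[i,4]>15:print(s[i]+[265,170,0,0,0],c[i]+[265,170],onz(b,c[i]+[265,170],.08))
E
```

```text
t: 5.45
position: [0.5444, -0.333, 0.1813]
orientation: [-180.0, 0.0, 85.4]
wrist_force: [-0.4, 0.5, -0.5]
finger_gap: 0.0074
gripper_force: 39.2
[ 0.5440437  -0.33285527  0.18069383] 0.00766796566427866
hole est delta tool [169.92425296  16.97373975 100.73255775]
[272 178  10  11  56] [274.89285714 182.67857143] [ 0.57557706 -0.16140112  0.08      ]
```

View pics/s2.png

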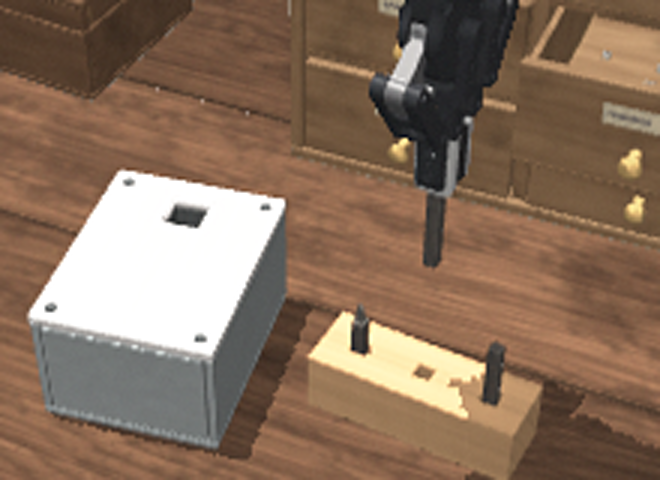

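View pics/w2.png

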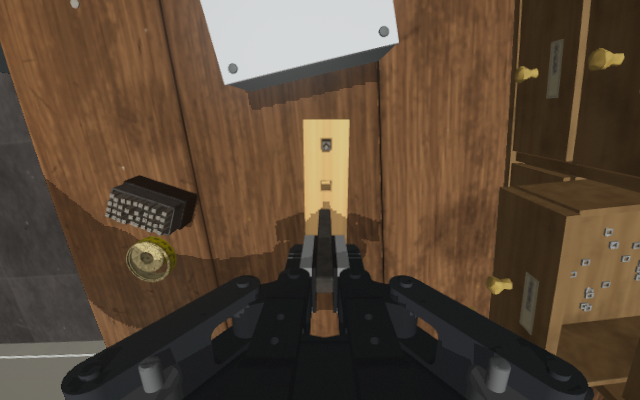

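The scene crop shows the rod held upright above its empty socket, with the other two rods undisturbed and the hole at crop (185,215), which is full-frame (282,172). The wrist view shows the rod straight between the pads at column 324. Next I move close to the hole for a better look.

```bash
python3 -m inch '[{"offset":[6,1,0],"rotation":[0,0,0],"claw":1},{"offset":[22,3,0],"rotation":[0,0,0],"claw":1},{"offset":[42,5,0],"rotation":[0,0,0],"claw":1},{"offset":[62,8,0],"rotation":[0,0,0],"claw":1},{"offset":[82,11,0],"rotation":[0,0,0],"claw":1},{"offset":[102,14,0],"rotation":[0,0,0],"claw":1},{"offset":[118,16,0],"rotation":[0,0,0],"claw":1},{"offset":[128,17,0],"rotation":[0,0,0],"claw":1},{"offset":[130,17,0],"rotation":[0,0,0],"claw":1},{"offset":[130,17,0],"rotation":[0,0,0],"claw":1}]'
python3 - <<'E'
from h import *
w=grab('wrist','w3.png');p,R=pose();print(p)
print(proj(w,[[.5745,-.1648,.08]]), 'rod tip',proj(w,p+R@[0,0,.0602]), 'rod tip shadow point on .08',proj(w,[[p[0],p[1],.08]]))
g=cv2.cvtColor(w['color'],cv2.COLOR_RGB2GRAY);print(g[100:260:4,280:370:5])
E
```

```text
t: 6.85
position: [0.5716, -0.2056, 0.1812]
orientation: [-180.0, 0.0, 85.3]
wrist_force: [-0.7, -0.4, -0.3]
finger_gap: 0.0072
gripper_force: 39.2
[ 0.57158639 -0.20586297  0.18121751]
[[324.27752846 150.15091925]] rod tip [[324.69816874 212.47384826]] rod tip shadow point on .08 [[324.72178343 197.00565097]]
[[215 215 215 215 215 215 215 215 215 215 215 215 215 215 135  86 101 103]
 [215 215 215 215 215 215 215 215 215 215 215 215 215 215 195  84 101 103]
 [215 215 216 215 215 215 216 215 216 215 215 216 216 215 216  80 100 102]
 [215 215 215 215 215 216 216 215 215 216 216 215 216 216 216  75  99 100]
 [215 216 216 215 216 216 216 216 216 215 216 216 216 216 216  69  95  91]
 [216 216 216 216 216 216 216 215 216 216 216 216 216 216 216  66  89  92]
 [216 216 216 216 216 216 216 216 216 216 216 216 216 216 216  91  93  86]
 [216 216 216 216 216 216 216 216 216 216 216 216 216 216 216 187  94  98]
 [216 216 216 216 216 216 216 216 216 203 172 174 216 216 216 202  92  99]
 [216 216 216 216 216 216 185 172 157 139 142 103 216 216 216 216  91  99]
 [216 216 216 216 216 216 113 143 143 
[... 1512 characters left out ...]
 54  47  60  48  37  55]
 [ 65  75  67  70  65  60  57  55  48  46  44  54  56  48  60  47  34  52]
 [ 66  73  66  71  66  62  58  58  48  49  42  54  53  47  61  47  36  55]
 [ 65  70  64  80  79  80  77  77  51  49  42  55  53  45  61  48  33  56]
 [ 62  66  65  80  81 102 101  31  48  48  45  85  99  45  62  44  32  55]
 [ 60  80  80  78  77 101 101  30  43  38  35  75 100  70  62  45  28  89]
 [ 89  90 120  69  70 101 101  30  37  36  38  66 100  88  41  42  27  84]
 [ 92  73  73  36  35 100 101  28  38  36  35  38 100  99  27  27  32  87]
 [ 61  60  38  36  33  88  81  23  34  37  37  30 100 100  26  24  31  86]
 [ 56  60  32  30  36  81  81  23  36  35  34  19  80  80  22  22  28  85]]
```

View pics/w3.png

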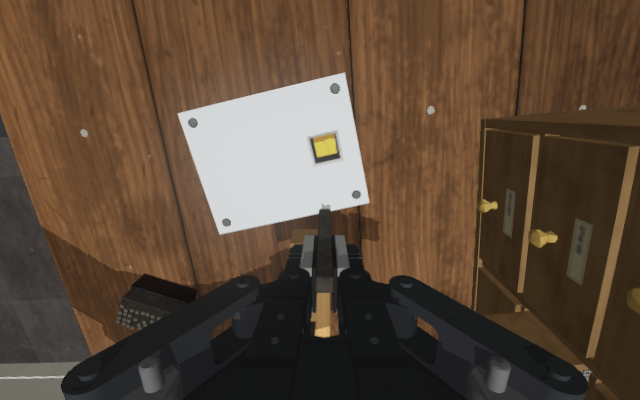

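The wrist view shows the box's top with the hole (yellow pad inside) at about (325,148), where I predicted (324,150), and the rod's tip at about (324,208).

```bash
python3 - <<'E'
from h import *
w=grab('wrist');p,R=pose();g=cv2.cvtColor(w['color'],cv2.COLOR_RGB2GRAY)
m=(g[122:175,298:352]<208).astype(np.uint8)
c=max(cv2.findContours(m,cv2.RETR_EXTERNAL,cv2.CHAIN_APPROX_NONE)[0],key=cv2.contourArea)+[298,122]
P=np.array([onz(w,q[0].tolist(),.08)[:2] for q in c],np.float32);r=cv2.minAreaRect(P);print(r,p)
H=np.array([*r[0],.08]);print('delta',R.T@(H-p)*1000)
g2=g[195:260,300:350];print(g[204:214,314:334])
E
```

```text
((0.5753737688064575, -0.16330836713314056), (0.02654595486819744, 0.026528067886829376), 8.710244178771973) [ 0.57154249 -0.20591988  0.18119488]
delta [ 42.86194978   0.35121552 101.16102116]
[[216 216 216 216 217 216 216 216 209 193 193 193 193 193 192 193 202 216
  217 216]
 [216 216 216 216 216 216 216 209 183 162 162 162 162 162 162 163 189 216
  216 216]
 [216 216 216 216 216 216 216 201 162 161 162 163 164 164 164 164 189 217
  216 217]
 [216 216 216 216 216 216 216 202 164 165 164 164 165 164 163 163 189 216
  217 216]
 [216 216 216 217 216 211 196 173 141 142 141 140 140 139 142 155 188 216
  217 216]
 [216 216 216 217 211 184 131 101  85  85  87  85  86  85  92 118 178 217
  216 208]
 [216 216 216 217 202 140  53  54  54  54  54  52  53  52  50  62 141 184
  173 157]
 [216 216 216 216 196 105  55  55  55  53  53  53  52  51  50  49  80  98
   51  52]
 [216 216 216 216 194  85  54  55  54  53  52  52  50  50  49  47  46  53
   49  51]
 [212 197 184 175 152  70  54  55  54  53  53  52  51  50  50  46  46  52
   51  51]]
```

```bash
python3 -m inch '[{"offset":[5,0,0],"rotation":[0,0,0],"claw":1},{"offset":[16,0,0],"rotation":[0,0,0],"claw":1},{"offset":[28,0.3,0],"rotation":[0,0,0],"claw":1},{"offset":[38,0.4,0],"rotation":[0,0,0],"claw":1},{"offset":[42.5,0.4,0],"rotation":[0,0,0],"claw":1},{"offset":[42.5,0.4,5],"rotation":[0,0,0],"claw":1},{"offset":[42.5,0.4,13],"rotation":[0,0,0],"claw":1},{"offset":[42.5,0.4,22],"rotation":[0,0,0],"claw":1},{"offset":[42.5,0.4,30],"rotation":[0,0,0],"claw":1},{"offset":[42.5,0.4,32],"rotation":[0,0,0],"claw":1}]' 60
python3 - <<'E'
from h import *
d=grab('scene');w=grab('wrist')
A=cv2.resize(d['color'][120:250,220:380],(640,520),interpolation=cv2.INTER_CUBIC);cv2.imwrite('pics/s4.png',A[...,::-1])
print(pose()[0])
E
```

```text
t: 8.2
position: [0.5752, -0.1625, 0.1484]
orientation: [-179.9, -0.0, 85.4]
wrist_force: [0.7, 0.5, 0.6]
finger_gap: 0.0071
gripper_force: 59.0
[ 0.57555968 -0.16244606  0.14896819]
```

View pics/s4.png

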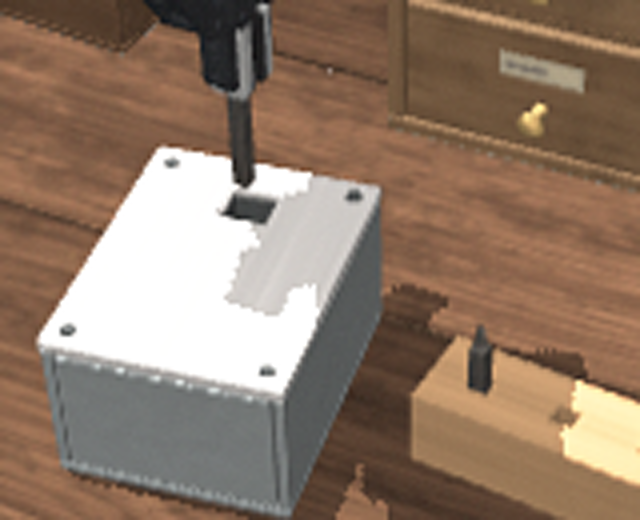

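The scene crop shows the rod's tip at crop (243,182), just above the hole at crop (250,207). I'll check the lateral offset by numbers.

```bash
python3 - <<'E'
from h import *
d=grab('scene');p,R=pose();print(p)
g=cv2.cvtColor(d['color'],cv2.COLOR_RGB2GRAY)
print(g[155:180,272:296])
z=p[2]-.0566
c=np.array([[x,y] for x in(-.004,.004) for y in(-.004,.004)])
print('tip est',z,proj(d,[[*p[:2],z]]),proj(d,[[p[0]+a,p[1]+b,z] for a,b in c]).round(1).tolist())
th=np.radians(8);Q=np.array([[np.cos(th),-np.sin(th)],[np.sin(th),np.cos(th)]])
h=np.array([.5754,-.1633]);print('hole est',proj(d,[[*h,.08]]),proj(d,[[*(h+Q@(q*2.75)),.08] for q in c]).round(1).tolist())
E
```

```text
[ 0.57575707 -0.16244541  0.14927968]
[[102  99  96  94  92  69  56  61  63  49  51  87 124 118 114 118 119 123
  124 124 118 114 118 114]
 [101 100 105 103 100  78  56  60  63  52  50  86 123 125 121 117 113 112
  110 115 113 113 118 121]
 [105 104 100 100 102  84  54  62  62  52  52  76 102 109 110 114 117 119
  115 109 104 105 107 114]
 [153  98  95  90  91  88  51  60  62  56  50  67 101  98  97 100 105 110
  118 118 118 111 111 108]
 [255 255 246 248 201 142  50  59  60  57  53  62 105 102  99  97  98 102
  106 114 118 120 121 113]
 [255 255 255 255 255 255  52  56  60  57  49  58  94  87  89  89  96 103
  105 104 109 112 118 115]
 [255 255 255 255 255 255  51  54  59  65  46  94 255 250 246 197 138  91
   98  97  96  95 100 104]
 [255 255 255 255 255 255 117  51  57  67  40 102 255 255 255 255 255 255
  245 246 197 144 148  95]
 [255 255 255 255 255 255 124  52  53  63  37  97 255 255 255 255 255 255
  255 255 255 255 255 255]
 [255 255 255 255 255 255 186  49  55  54  35  95 255 255 255 255 255 255
  255 255 255 255 255 255]
 [255 255 254 255 255 255 166  80  47  46  56 244 25
[... 990 characters left out ...]
5 242 244 181 116  87  59 111 205 206 201
  200 202 203 202 204 206]
 [255 255 255 255 255 255 255 255 255 255 255 189 186 184 180 209 203 201
  202 202 203 202 206 206]
 [255 255 255 255 255 255 255 255 255 255 255 255 201 207 204 203 199 200
  204 203 202 205 206 204]
 [255 255 255 255 255 255 255 255 255 255 255 255 255 205 205 202 202 202
  203 203 204 204 207 206]
 [255 255 255 255 255 255 255 255 255 255 255 255 239 202 202 201 201 202
  203 203 204 209 206 204]]
tip est 0.09267967657039915 [[282.13115231 164.6441155 ]] [[283.1, 166.5], [279.1, 165.3], [285.1, 164.0], [281.2, 162.8]]
hole est [[282.84770095 170.2909286 ]] [[286.5, 175.1], [275.1, 172.9], [290.5, 167.7], [279.3, 165.6]]
```

```bash
python3 -m inch '[{"offset":[-1.2,-0.5,0],"rotation":[0,0,0],"claw":1},{"offset":[-2.3,-1,0],"rotation":[0,0,0],"claw":1},{"offset":[-2.3,-1,2],"rotation":[0,0,0],"claw":1},{"offset":[-2.3,-1,6],"rotation":[0,0,0],"claw":1},{"offset":[-2.3,-1,10],"rotation":[0,0,0],"claw":1},{"offset":[-2.3,-1,15],"rotation":[0,0,0],"claw":1},{"offset":[-2.3,-1,20],"rotation":[0,0,0],"claw":1},{"offset":[-2.3,-1,25],"rotation":[0,0,0],"claw":1},{"offset":[-2.3,-1,30],"rotation":[0,0,0],"claw":1},{"offset":[-2.3,-1,32],"rotation":[0,0,0],"claw":1}]'
python3 - <<'E'
from h import *
s=get_state();print(s['wrist_force'],s['wrist_torque'],s['position'])
d=grab('scene');A=cv2.resize(d['color'][140:190,250:310],(720,600),interpolation=cv2.INTER_CUBIC);cv2.imwrite('pics/s5.png',A[...,::-1])
E
```

```text
t: 9.6
position: [0.5743, -0.1646, 0.1169]
orientation: [-180.0, 0.0, 85.4]
wrist_force: [-0.4, 0.0, 0.2]
finger_gap: 0.0069
gripper_force: 59.0
[-0.44167771  0.02983631  0.18287544] [-0.00711288 -0.01772298 -0.00929695] [ 0.5742855  -0.16462979  0.11685925]
```

View pics/s5.png

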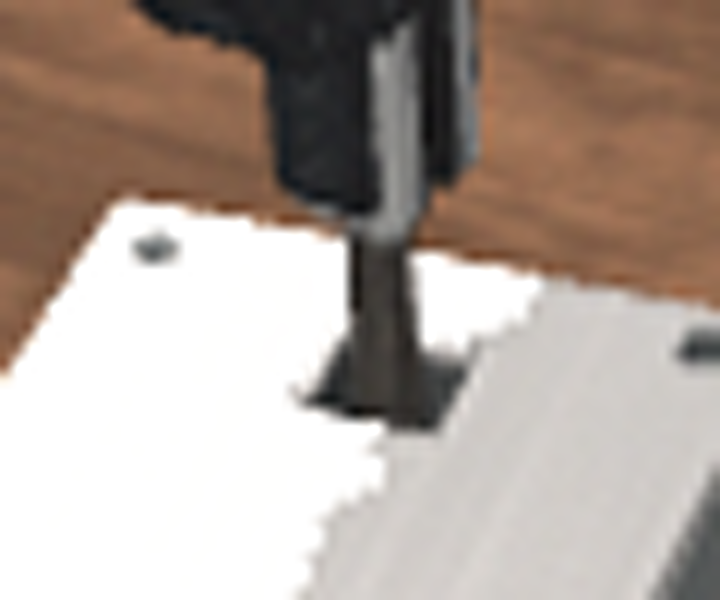

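The crop shows the rod about 20 mm inside the hole (crop 390,390), with no contact force. I'll push down to the latch.

```bash
python3 -m inch '[{"offset":[0,0,3],"rotation":[0,0,0],"claw":1},{"offset":[0,0,6],"rotation":[0,0,0],"claw":1},{"offset":[0,0,9],"rotation":[0,0,0],"claw":1},{"offset":[0,0,12],"rotation":[0,0,0],"claw":1},{"offset":[0,0,15],"rotation":[0,0,0],"claw":1},{"offset":[0,0,17],"rotation":[0,0,0],"claw":1},{"offset":[0,0,19],"rotation":[0,0,0],"claw":1},{"offset":[0,0,21],"rotation":[0,0,0],"claw":1},{"offset":[0,0,22.5],"rotation":[0,0,0],"claw":1},{"offset":[0,0,22.5],"rotation":[0,0,0],"claw":1}]'
python3 - <<'E'
from h import *
s=get_state();print(s['wrist_force'],s['position'])
d=grab('scene');A=cv2.resize(d['color'][120:280,180:420],(720,480),interpolation=cv2.INTER_CUBIC);cv2.imwrite('pics/s6.png',A[...,::-1])
E
```

```text
t: 10.9
position: [0.5746, -0.1647, 0.095]
orientation: [180.0, 0.0, 85.4]
wrist_force: [-1.4, 1.0, 4.6]
finger_gap: 0.0075
gripper_force: 60.0
[-1.43534716  0.99837691  4.60026839] [ 0.57457679 -0.16466297  0.09498464]
```

View pics/s6.png

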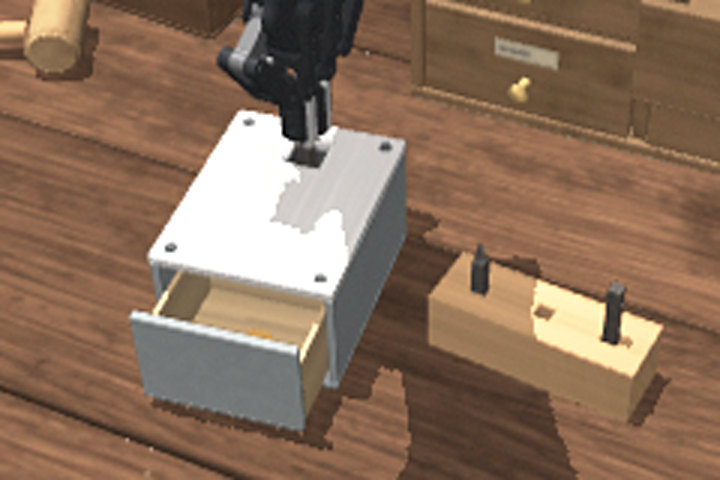

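The drawer has sprung out (front at crop 220,370) and both short rods are still in the stand. I'll ease up with the pad, then open and retreat.

```bash
python3 -m inch '[{"offset":[0,0,-1],"rotation":[0,0,0],"claw":1},{"offset":[0,0,-2],"rotation":[0,0,0],"claw":1},{"offset":[0,0,-3],"rotation":[0,0,0],"claw":1},{"offset":[0,0,-4],"rotation":[0,0,0],"claw":1},{"offset":[0,0,-5],"rotation":[0,0,0],"claw":1},{"offset":[0,0,-6],"rotation":[0,0,0],"claw":1},{"offset":[0,0,-7],"rotation":[0,0,0],"claw":1},{"offset":[0,0,-8],"rotation":[0,0,0],"claw":1},{"offset":[0,0,-8],"rotation":[0,0,0],"claw":1},{"offset":[0,0,-8],"rotation":[0,0,0],"claw":1}]' 20
python3 -m inch '[{"offset":[0,0,0],"rotation":[0,0,0],"claw":1},{"offset":[0,0,0],"rotation":[0,0,0],"claw":1},{"offset":[0,0,0],"rotation":[0,0,0],"claw":0.85},{"offset":[0,0,0],"rotation":[0,0,0],"claw":0.75},{"offset":[0,0,0],"rotation":[0,0,0],"claw":0.6},{"offset":[0,0,0],"rotation":[0,0,0],"claw":0.4},{"offset":[0,0,0],"rotation":[0,0,0],"claw":0.2},{"offset":[0,0,0],"rotation":[0,0,0],"claw":0},{"offset":[0,0,0],"rotation":[0,0,0],"claw":0},{"offset":[0,0,0],"rotation":[0,0,0],"claw":0}]'
python3 -m inch '[{"offset":[0,0,0],"rotation":[0,0,0],"claw":0},{"offset":[0,0,0],"rotation":[0,0,0],"claw":0},{"offset":[0,0,-5],"rotation":[0,0,0],"claw":0},{"offset":[0,0,-15],"rotation":[0,0,0],"claw":0},{"offset":[0,0,-30],"rotation":[0,0,0],"claw":0},{"offset":[0,0,-50],"rotation":[0,0,0],"claw":0},{"offset":[0,0,-75],"rotation":[0,0,0],"claw":0},{"offset":[0,0,-100],"rotation":[0,0,0],"claw":0},{"offset":[0,0,-115],"rotation":[0,0,0],"claw":0},{"offset":[0,0,-120],"rotation":[0,0,0],"claw":0}]'
python3 - <<'E'
from h import *
d=grab('scene');A=cv2.resize(d['color'][100:260,180:420],(720,480),interpolation=cv2.INTER_CUBIC);cv2.imwrite('pics/s7.png',A[...,::-1])
E
```

```text
t: 12.2
position: [0.5745, -0.1647, 0.1028]
orientation: [180.0, 0.0, 85.4]
wrist_force: [-0.3, 0.3, 2.3]
finger_gap: 0.0069
gripper_force: 59.7
t: 13.45
position: [0.5745, -0.1647, 0.1028]
orientation: [180.0, 0.0, 85.4]
wrist_force: [0.3, -0.1, -0.3]
finger_gap: 0.0855
gripper_force: 0.0
t: 14.7
position: [0.5749, -0.1647, 0.2241]
orientation: [179.9, 0.0, 85.4]
wrist_force: [0.5, 0.3, -0.1]
finger_gap: 0.0855
gripper_force: 0.0
```

View pics/s7.png

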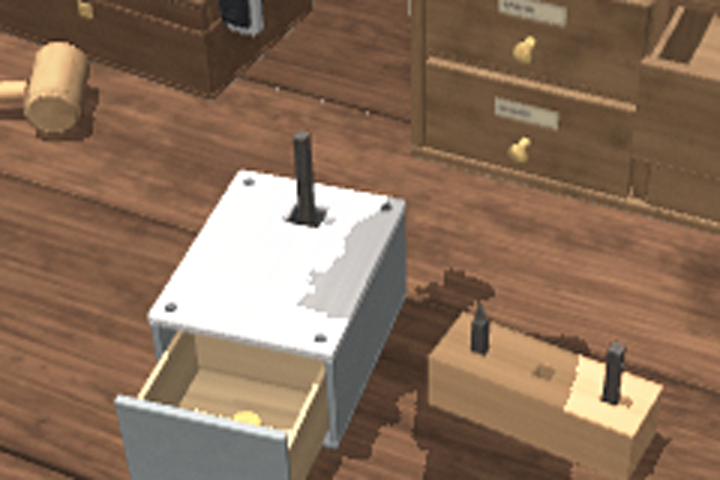

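The final view shows the rod standing nearly upright in the hole (305,180), the drawer out and the gripper clear. I'll let it settle, then check the drawer extension numerically.

```bash
python3 -m inch '[{"offset":[0,0,0],"rotation":[0,0,0],"claw":0},{"offset":[0,0,0],"rotation":[0,0,0],"claw":0},{"offset":[0,0,0],"rotation":[0,0,0],"claw":0},{"offset":[0,0,0],"rotation":[0,0,0],"claw":0},{"offset":[0,0,0],"rotation":[0,0,0],"claw":0},{"offset":[0,0,0],"rotation":[0,0,0],"claw":0},{"offset":[0,0,0],"rotation":[0,0,0],"claw":0},{"offset":[0,0,0],"rotation":[0,0,0],"claw":0},{"offset":[0,0,0],"rotation":[0,0,0],"claw":0},{"offset":[0,0,0],"rotation":[0,0,0],"claw":0}]'
python3 - <<'E'
from h import *
d=grab('scene');A=cv2.resize(d['color'][150:290,200:380],(720,560),interpolation=cv2.INTER_CUBIC);cv2.imwrite('pics/s8.png',A[...,::-1])
th=np.radians(8);c=np.array([.5329,-.1706]);u=np.array([np.cos(th),np.sin(th)]);v=np.array([-u[1],u[0]])
for e in(.03,.045,.06):
    P=[[*(c-u*(.07+e)+v*s*.052),z] for s in(1,-1) for z in (.072,.005)]
    print(e,((proj(d,P)-[200,150])*4).round(0).tolist())
E
```

```text
t: 16.0
position: [0.5745, -0.1647, 0.2228]
orientation: [180.0, 0.0, 85.4]
wrist_force: [0.1, 0.4, -0.4]
finger_gap: 0.0855
gripper_force: 0.0
0.03 [[100.0, 285.0], [121.0, 393.0], [337.0, 337.0], [346.0, 444.0]]
0.045 [[85.0, 310.0], [107.0, 418.0], [324.0, 363.0], [334.0, 471.0]]
0.06 [[69.0, 336.0], [92.0, 444.0], [311.0, 390.0], [322.0, 498.0]]
```

View pics/s8.png

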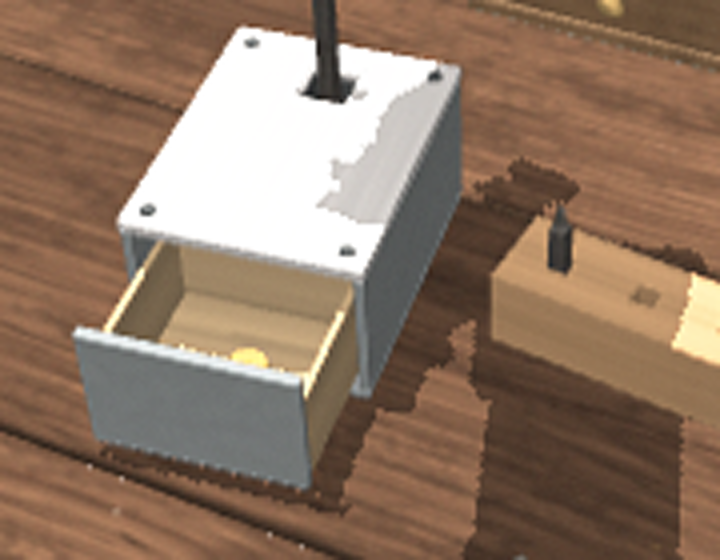

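The drawer's front corners are at (76,330), (98,440), (305,383) and (310,486). That matches about 60 mm of extension, so it is fully out.

```bash
python3 -c "
from rig import manip
print(manip.close_job())"
```

```text
the job is handed in; nothing more can be done
None
```

The job is handed in: the drawer sprung fully out (about 60 mm), the long rod is released and standing in the hole, and the two shorter rods are still in the stand.

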